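# Zero the counter, find the full lens cell by weight and present it

### The job

At the microscope bench, first turn the reset knob on the inspection stand anticlockwise (seen from above) back to its zero stop and leave it there. Then weigh the two lens cells in the hand: lift the one in the left seat about 5 cm clear of the tray and hold it there for a second, set it back upright in its own seat, and do the same with the right one; leave the other things on the bench alone. Finish holding the heavier cell in the gripper, upright, still and centred over the ring light of the stand, about 15 cm above the worktop and touching nothing else, while the lighter one stands in its own seat.

Things in the scene. Friction and masses are not known exactly. Their poses are not given: they have to be found in the camera images.
- tray: grey plastic tray fixed to the worktop, 75 x 160 x 16 mm; origin at the centre of its underside, on the worktop; its long axis is y, with +y to the robot's left (turned at most 0.2 rad). Two round seats 90 mm apart, each a flat-floored recess 54 mm across and 6 mm deep (floor 10 mm above the worktop).
- seat_left (a point): centre of the floor of the tray's left seat (+y end), 10 mm above the worktop
- seat_right (a point): centre of the floor of the tray's right seat (-y end), 10 mm above the worktop
- cell_left_center (a point): centre (half-way up) of the lens cell in the tray's left seat: an upright closed round barrel, 48 mm in diameter, 50 mm high, bare aluminium with a black cap, z axis up. Loose; grip it round the barrel with 40 N or so. Both look alike, but one (either) holds a brass-mounted lens: 0.30 to 0.38 kg full, 0.12 kg empty; the insert sits loosely inside
- cell_right_center (a point): centre (half-way up) of the lens cell in the tray's right seat: an upright closed round barrel, 48 mm in diameter, 50 mm high, bare aluminium with a black cap, z axis up. Loose; grip it round the barrel with 40 N or so. Both look alike, but one (either) holds a brass-mounted lens: 0.30 to 0.38 kg full, 0.12 kg empty; the insert sits loosely inside
- cell_left: the left lens cell itself; origin at the centre of its underside, 25 mm below cell_left_center
- cell_right: the right lens cell itself; origin at the centre of its underside, 25 mm below cell_right_center
- stand: inspection stand fixed to the worktop: grey plate 75 x 170 x 12 mm, origin at the centre of its underside, long axis y (+y to the robot's left, turned at most 0.2 rad). At its -y end a black ring light, at its +y end a black counter housing with the knob on top; nothing on it but the knob is higher than 30 mm above the worktop. Either the stand or the tray is the nearer.
- ring (a point): centre of the top of the black ring light (72 mm outside, 48 mm inside diameter, white dots round it), 24 mm above the worktop, at the -y end of the stand
- reset_knob_grip (a point): on the reset knob's axis, 61 mm above the worktop. The grip bar, 38 x 14 mm, stands from 38 to 68 mm above the worktop on a round foot 40 mm in diameter; it lies along this point's x axis, which turns with the knob. A white line on its top, at the -x end, meets a white tick on the housing at zero (bar along the stand's x). Grip it across the 14 mm from above
- reset_knob (a joint): angle of the reset knob: 0 at its zero stop, growing clockwise seen from above, up to 1.75 rad; it starts 0.8 to 1.4 rad from zero. Turns about the vertical with about 0.04 N m of friction and stays where it is left; the stop is hard.
- solder_reel: bystander: reel of solder wire, 60 mm in diameter, 28 mm high, origin under its centre, right of the work
- phone_open: bystander: opened phone lying flat, 148 x 73 x 10 mm, origin under its centre, left of the work
- kapton_roll: bystander: small roll of tape, 61 mm in diameter, 12 mm high, lying flat, origin under its centre, beyond the work

How it is judged:
On the way, in this order (a step that is already met when the one before it is completed fails the run):
1. the reset knob is back at its zero stop, both cells in their seats (value of joint reset_knob below 0.1 rad and horizontal distance between cell_left_center and seat_left below 0.008 m and height (world z) of each of cell_left_center, cell_right_center below 0.042 m and angle between each of cell_left_center, cell_right_center's own z axis and vertical below 0.12 rad and horizontal distance between cell_right_center and seat_right below 0.008 m), for 0.2 s.
2. the left cell is held up clear of the tray, the right one in its seat (height (world z) of cell_left_center above 0.065 m and contact force between the fingers and cell_left above 0.5 N and horizontal distance between cell_right_center and seat_right below 0.008 m and height (world z) of cell_right_center below 0.042 m and angle between cell_right_center's own z axis and vertical below 0.12 rad), for 0.5 s.
3. the right cell is held up clear of the tray, the left one back in its seat (height (world z) of cell_right_center above 0.065 m and contact force between the fingers and cell_right above 0.5 N and horizontal distance between cell_left_center and seat_left below 0.008 m and height (world z) of cell_left_center below 0.042 m and angle between cell_left_center's own z axis and vertical below 0.12 rad), for 0.5 s.
At the end, for the whole second after the job is handed in: Heavier cell held still in the fingers, its centre within 30 mm of the ring light's axis, 100 to 210 mm above the worktop, within 0.25 rad of upright, touching nothing else; lighter cell (under 2.1 N on the tray) released in its own seat within 8 mm and 0.12 rad; knob within 0.12 rad of zero (value of joint reset_knob below 0.12 rad and ((contact force between the fingers and cell_left above 0.5 N and horizontal distance between cell_left_center and ring below 0.03 m and height (world z) of cell_left_center between 0.1 and 0.21 m and angle between cell_left_center's own z axis and vertical below 0.25 rad and linear speed of each of cell_left, cell_right below 0.03 m/s and contact force between cell_left and stand below 0.1 N and contact force between each of cell_left, the fingers and cell_right below 0.1 N and horizontal distance between cell_right_center and seat_right below 0.008 m and height (world z) of cell_right_center below 0.042 m and angle between cell_right_center's own z axis and vertical below 0.12 rad and contact force between cell_right and tray between 0.4 and 2.1 N) or (contact force between the fingers and cell_right above 0.5 N and horizontal distance between cell_right_center and ring below 0.03 m and height (world z) of cell_right_center between 0.1 and 0.21 m and angle between cell_right_center's own z axis and vertical below 0.25 rad and linear speed of each of cell_right, cell_left below 0.03 m/s and contact force between cell_right and stand below 0.1 N and contact force between each of cell_right, the fingers and cell_left below 0.1 N and horizontal distance between cell_left_center and seat_left below 0.008 m and height (world z) of cell_left_center below 0.042 m and angle between cell_left_center's own z axis and vertical below 0.12 rad and contact force between cell_left and tray between 0.4 and 2.1 N))); the arm keeps its last pose, push and grip.
It fails at once if a bystander is moved by more than 25 mm (distance of any of solder_reel, phone_open, kapton_roll from where it was at the start of the episode above 0.025 m).
It fails at once if a cell is tipped over (angle between any of cell_left_center, cell_right_center's own z axis and vertical above 0.8 rad).
It also fails if it takes over 72 s, if anything falls off the work surface, if the arm or the gripper's body presses on something with over 40 N, if the wrist force passes 120 N, or if a joint passes its speed limit or range.

### The arm

A 7-joint arm with a two-finger parallel gripper is mounted at the origin on a cart in front of the work surface, level with it; the furniture and walls round the work are solid. World frame = base frame: x ahead of the robot, y to its left, z up, the work surface at z = 0. Lengths are in m, angles in rad, forces in N, time in s.
With the tool pointing down it reaches from about 0.425 to 0.825 m from the base axis. Payload 3.6 kg.
Tool frame: the origin (TCP) lies at the very end of the fingers, on their centre line; the grasp point (between the pads) lies 19 mm behind it; z points along the fingers, y is the line along which they close (so a half turn about z gives the same grasp; the last joint's range is limited). The gripper opens to 93 mm and grips with 3 to 60 N. Pads are 15 mm wide; open, the fingers measure 128 mm over their backs; the gripper's body (75 mm by 188 mm) begins 65 mm behind the grasp point.
Start: joints at [-0.026, 0.615, -0.013, 1.423, 0.008, 1.103, -0.04], TCP at [0.65, 0, 0.219] pointing down, gripper open.
Joint ranges: [-3.12, 3.12], [-0.3, 2.06], [-1.34, 1.32], [0.26, 2.42], [-1.36, 4.5], [0.01, 1.98], [-2.84, 2.84]. Speed limits (rad/s): [2.79, 2.79, 3.14, 3.14, 3.14, 3.14, 3.14].

### API

Orientations are given as a 3x3 rotation matrix whose columns are the frame's x, y, z axes.
In Python, from rig import bot, eyes gives the robot as it stands.
- The arm moves only by the tool servo_tool, never from a script. Its arguments are lists of equal length, an entry for each row: "linear": the shift along the tool's x, y, z normalised to -1 to 1, where 1 is 0.05 m, a list of three; "spin": the turn about the tool's z normalised to -1 to 1, where 1 is 90 degrees; "hand": the opening, from 0 (shut) to 1 (fully open). In form: {"linear": [[x, y, z], ...], "spin": [spin, ...], "hand": [hand, ...]}. A call has 1 to 8 rows; each row shifts and turns the commanded pose from where the row before left it, along the tool's axes as they then stand; what a row does not reach is not made up. A row lasts 1/12 s, in which the tool goes at most 41.7 mm and 7.16 degrees, less where a joint would pass 70% of its speed; a pose out of reach is approached as far as the arm can. A call with a number of a shift or a turn outside -1 to 1 is refused whole. A call with a gripper value outside its range is refused whole. The fingers move at their own pace and stop on an object; the grip force is fixed at half the most. Time passes only in rows, so rows that do not move let the fingers close. It gives the time, the measured TCP pose, the force, the opening and the grip force at its end, in the units of the state.
- bot.get_state(): the state, without advancing time (a new reading comes with each control period).
- eyes.grab_frame(name): name is "scene" or "side" or "wrist"; returns a dict with "frame" (420x560x3 uint8, red, green, blue), "fov_y" (degrees; the focal length in pixels is half the picture's height over the tangent of half this angle, whatever the lens; pixels are square), "cx", "cy" (the principal point, pixels), "k1" (the pictures are not rectified: a ray, as slopes to the right and down, at radius r is drawn at 1 + k1 r^2 times it, then the intrinsics apply), "camera_from_world" (4x4, takes a point from world to camera coordinates). Camera axes: x right, y down, z forward; pixel columns grow to the right and rows downward; lengths in m; the calibration is good to about 2 mm. A picture is of the moment at which its call begins. There is no depth.
- bot.job_done(): hands the job in; it is judged then, once.
The state is a dict: "t": time; "joints": joint angles; "joint_velocities": joint speeds; "joint_torque": joint torques, N m; "eef_pos": TCP position; "tool_rot": TCP orientation; "ft_force": force on the tool from outside, world axes, zero at the start; "wrist_torque": the same for the moment, N m; "opening": opening from 0.0 (shut) to 1.0 (fully open); "grip_force": force on a finger pad.
Only numpy, scipy, OpenCV 4.12 (cv2) and the standard library are available. Lean on these libraries where they do the work, as an engineer would, in place of code of your own. Each camera call takes 0.05 s, during which the arm holds its last target. There are 200 camera calls.

## Working session

There is one attempt and no reset: what is moved stays moved. The work goes in short steps, Python scripts to look and compute and a tool call to move; the robot and the scene stay as the last step left them, time stands still between calls to the robot, and variables do not carry over. Pictures are saved under pics/ and viewed, at most 10 in all, crops included, and the job is handed in when it is done.

Besides the shell and the picture viewer there is one more tool, called after "Call:" as name(argument=value, ...) on one line, values as JSON. servo_tool: Moves the arm, as the interface text tells. Scaled input: -1 to 1 covers 0.05 m each way for a shift and 90 degrees each way for a turn. Its arguments: {"type":"object","properties":{"linear":{"type":"array","items":{"type":"array","items":{"type":"number","minimum":-1,"maximum":1}}},"spin":{"type":"array","items":{"type":"number","minimum":-1,"maximum":1}},"hand":{"type":"array","items":{"type":"number"}}},"required":["linear","spin","hand"]}

```bash
mkdir -p pics; ls; cat > h.py <<'E'
import numpy as np, cv2
from rig import bot, eyes
def grab(n):
    f=eyes.grab_frame(n); im=f["frame"]; h=im.shape[0]
    f["f"]=h/2/np.tan(np.radians(f["fov_y"])/2); f["T"]=np.array(f["camera_from_world"]); return f
def K(f): return np.array([[f["f"],0,f["cx"]],[0,f["f"],f["cy"]],[0,0,1.]])
def ray(f,p):
    # k1 distortion: cv2 radial model
    u=cv2.undistortPoints(np.array([[p]],float),K(f),np.array([f["k1"],0,0,0,0]))[0,0]
    R=f["T"][:3,:3]; c=-R.T@f["T"][:3,3]; return c,R.T@np.array([u[0],u[1],1])
def onplane(f,p,z):
    c,d=ray(f,p); return c+d*(z-c[2])/d[2]
def proj(f,P):
    T=f["T"]; return cv2.projectPoints(np.array(P,float).reshape(-1,3),cv2.Rodrigues(T[:3,:3])[0],T[:3,3],K(f),np.array([f["k1"],0,0,0,0]))[0][:,0]
def save(f,n): cv2.imwrite("pics/"+n,f["frame"][:,:,::-1])
E
python3 - <<'E'
from h import *
for n in ("scene","side","wrist"):
    f=grab(n); save(f,n+"0.png"); c=-f["T"][:3,:3].T@f["T"][:3,3]; print(n,f["f"],f["k1"],c.round(3),f["T"][2,:3].round(2))
    import pickle; pickle.dump(f,open(n+"0.pkl","wb"))
a=cv2.imread("pics/scene0.png");b=cv2.imread("pics/wrist0.png")
E
```

```text
pics
scene 414.2755060946768 0.014524332273198496 [-0.146  0.557  0.487] [ 0.77 -0.39 -0.5 ]
side 452.64810609922614 -0.07942503283747203 [0.146 0.557 0.891] [ 0.38 -0.37 -0.85]
wrist 362.7764631851286 -0.07141330049662702 [0.65  0.08  0.386] [-0.   -0.29 -0.96]
```

View pics/side0.png

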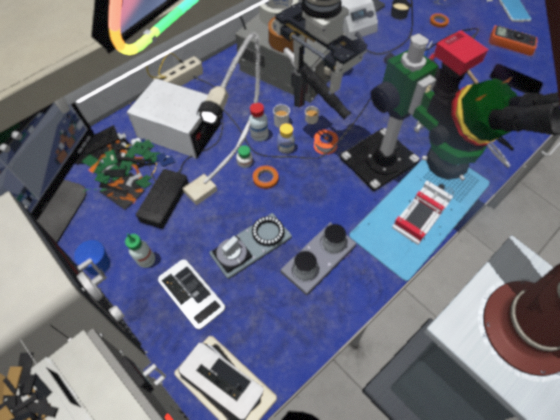

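View pics/wrist0.png

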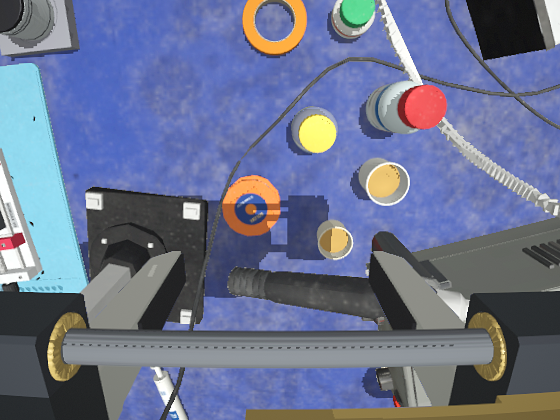

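The side view shows the stand (250,245) with knob at (232,248) and ring at (268,231). It also shows the tray with cells at (304,262) and (334,236). The wrist view shows the solder reel (252,205), the tape roll (275,22) and the tray's corner at top left.

```bash
python3 - <<'E'
from h import *; import pickle
f=pickle.load(open("side0.pkl","rb"));w=pickle.load(open("wrist0.pkl","rb"))
for n,p,z in [("knob",(232,246),.068),("ring",(268,231),.024),("cellA",(304,260),.06),("cellB",(334,234),.06),("kapton",(265,177),.012),("reel",(325,141),.028),("phone",(191,293),.01)]:
    print(n,onplane(f,p,z).round(3))
for p in [(252,205),(275,22)]: print(onplane(w,p,.02).round(3))
im=f["frame"][200:310,190:370]
cv2.imwrite("pics/s_crop.png",cv2.resize(im,None,fx=4.4,fy=4.4,interpolation=cv2.INTER_CUBIC)[:,:,::-1])
s=bot.get_state(); print(s["tool_rot"],s["t"],s["ft_force"])
s=pickle.load(open("scene0.pkl","rb")); print(proj(s,[onplane(f,(304,260),.06),onplane(f,(232,246),.068)]))
E
```

```text
knob [0.527 0.347 0.068]
ring [0.522 0.255 0.024]
cellA [0.407 0.258 0.06 ]
cellB [0.408 0.17  0.06 ]
kapton [0.643 0.158 0.012]
reel [ 0.616 -0.017  0.028]
phone [0.526 0.464 0.01 ]
[ 0.624 -0.025  0.02 ]
[0.648 0.152 0.02 ]
[[-7.30469471e-05  9.99998061e-01 -1.96782882e-03]
 [ 9.99999996e-01  7.29663794e-05 -4.10141999e-05]
 [-4.08705351e-05 -1.96783181e-03 -9.99998063e-01]] 0.15 [ 0.05710723  0.63296597 -0.31852638]
[[289.02075566 242.0024693 ]
 [219.80050863 221.14369911]]
```

View pics/s_crop.png

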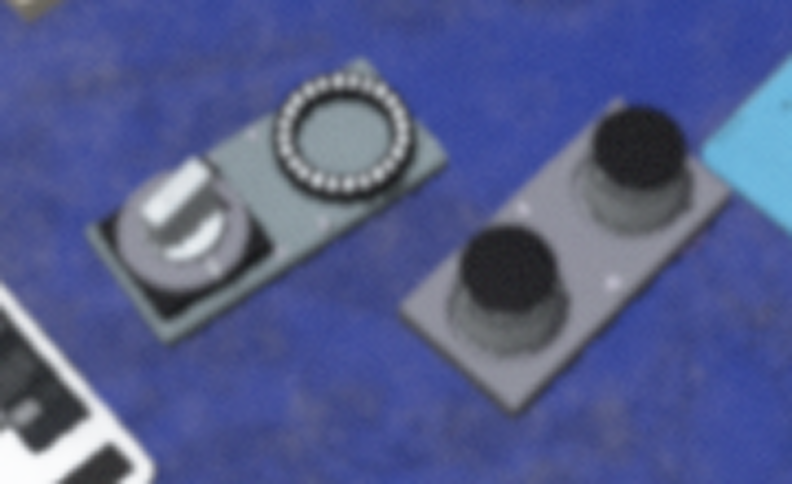

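The crop shows knob, ring, tray and both cells clearly. I'll move the wrist camera over them.

Call:
servo_tool(linear=[[0.62,-0.42,0],[0.62,-0.42,0],[0.62,-0.42,0],[0.62,-0.42,0],[0.62,-0.42,0],[0.62,-0.42,0],[0.62,-0.42,0],[0.62,-0.42,0]], spin=[0,0,0,0,0,0,0,0], hand=[1,1,1,1,1,1,1,1])

```text
t: 0.82
eef_pos: [0.4805, 0.2492, 0.2185]
tool_rot: [[0.0, 1.0, -0.0], [1.0, -0.0, -0.0], [-0.0, -0.0, -1.0]]
ft_force: [0.6, 1.5, 1.1]
opening: 1.0
grip_force: 0.0
```

Call:
servo_tool(linear=[[0,0,0],[0,0,0],[0,0,0]], spin=[0,0,0], hand=[1,1,1])

```text
t: 1.07
eef_pos: [0.4821, 0.2474, 0.2185]
tool_rot: [[0.0, 1.0, 0.0], [1.0, -0.0, -0.001], [-0.001, 0.0, -1.0]]
ft_force: [-0.0, -0.6, -0.6]
opening: 0.993
grip_force: 0.0
```

```bash
python3 - <<'E'
from h import *; import pickle
f=grab("wrist"); save(f,"w1.png"); pickle.dump(f,open("w1.pkl","wb")); s=bot.get_state(); print(s["eef_pos"],s["joints"],s["t"])
E
```

```text
[0.48271895 0.24652243 0.2184975 ] [-0.48715967  0.44703985 -0.03844581  1.73826759  0.02181053  0.95708885
 -0.53650125] 1.1167
```

View pics/w1.png

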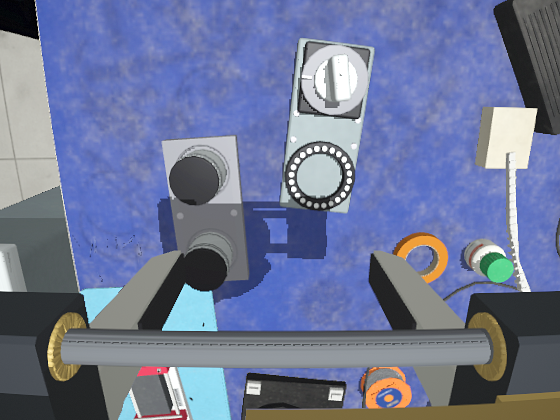

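The wrist view shows stand (ring centre ~(320,176), knob ~(336,76), zero tick ~(306,77)) and tray, cell caps ~(194,179) and ~(205,268).

```bash
python3 - <<'E'
from h import *; import pickle
f=pickle.load(open("w1.pkl","rb")); im=f["frame"]
g=im.max(2)
def cents(mask,win,amin=30):
    m=np.zeros_like(mask);x0,y0,x1,y1=win;m[y0:y1,x0:x1]=mask[y0:y1,x0:x1]
    cs,_=cv2.findContours(m,cv2.RETR_EXTERNAL,cv2.CHAIN_APPROX_NONE)
    return [c for c in cs if cv2.contourArea(c)>amin]
dark=(g<50).astype(np.uint8)*255
def sized(c,z):
    p=cv2.minEnclosingCircle(c); P=np.array([onplane(f,q[0],z) for q in c.astype(float)])
    (x,y),r=cv2.minEnclosingCircle(P[:,:2].astype(np.float32)); return np.round([*p[0],p[1]],1),np.round([x,y,2*r],4)
for nm,w,z in [("L",(155,140,232,215),.06),("R",(170,228,240,300),.06),("ring",(280,135,360,215),.024)]:
    for c in cents(dark,w,200): print(nm,*sized(c,z))
# white dots of the ring
hsv=cv2.cvtColor(im,cv2.COLOR_RGB2HSV)
wh=((im.min(2)>215)).astype(np.uint8)*255
cs=cents(wh,(280,135,360,215),2); pts=np.array([c.mean((0,1)) for c in cs]); P=np.array([onplane(f,p,.024) for p in pts])
print(len(pts)); (e,_,_)=cv2.fitEllipse(pts.astype(np.float32)); print("ringdots",e,onplane(f,e,.024))
# grey plates
nb=((hsv[...,1]<75)&(g>70)).astype(np.uint8)*255
for nm,w,z in [("stand",(275,30,385,220),.012)]:
    for c in cents(nb|((dark>0)*255).astype(np.uint8),w,3000):
        b=cv2.minAreaRect(c); bp=cv2.boxPoints(b); print(nm,bp.round(0).tolist()); Q=np.array([onplane(f,p,z)[:2] for p in bp]);print(Q.round(3).tolist(),Q.mean(0),np.linalg.norm(np.diff(Q,axis=0),axis=1))
cr=im[30:125,285:385]
cv2.imwrite("pics/k.png",cv2.resize(cr,None,fx=6,fy=6,interpolation=cv2.INTER_CUBIC)[:,:,::-1])
E
```

```text
R [196.5 279.   33.2] [0.4002 0.1578 0.0729]
ring [317.  181.8  29.3] [0.5248 0.2465 0.0599]
21
ringdots (320.1903381347656, 172.51751708984375) [0.52707735 0.25762067 0.024     ]
stand [[277.0, 206.0], [298.0, 37.0], [375.0, 46.0], [354.0, 215.0]]
[[0.483, 0.219], [0.503, 0.388], [0.578, 0.38], [0.567, 0.208]] [0.53265724 0.2987769 ] [0.16967643 0.07495249 0.17180064]
```

View pics/k.png

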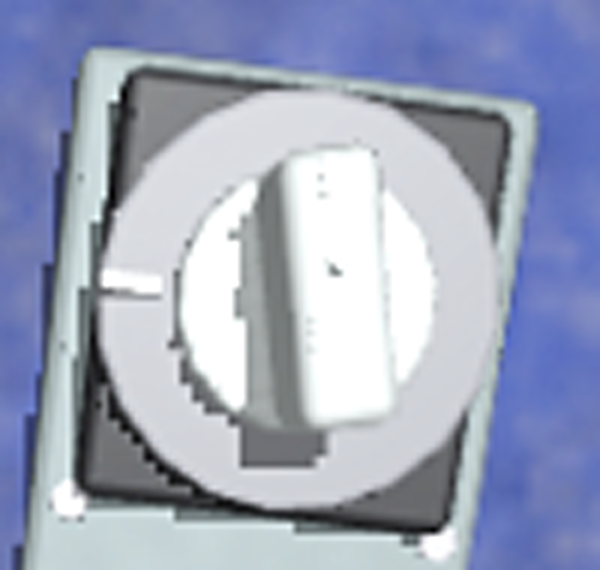

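The crop shows the knob's bar top from crop (332,150) to (351,417), nearly along y; zero tick at (130,283). So the knob needs about 80° anticlockwise.

```bash
python3 - <<'E'
from h import *; import pickle
f=pickle.load(open("w1.pkl","rb")); im=f["frame"]; sd=pickle.load(open("side0.pkl","rb"))
full=lambda p:(285+p[0]/6-.4,30+p[1]/6-.4)
a=onplane(f,full((332,152)),.068);b=onplane(f,full((351,417)),.068);t=onplane(f,full((130,283)),.03)
c=(a+b)/2; print("bar",a.round(4),b.round(4),np.linalg.norm(a-b),"c",c,"dir deg",np.degrees(np.arctan2(*(a-b)[1::-1])),"tick dir",np.degrees(np.arctan2(*(t-c)[1::-1])),t)
r=np.array([.5271,.2576]); print("axis deg",np.degrees(np.arctan2(*(c[:2]-r)[::-1])),np.linalg.norm(c[:2]-r))
print("knob side view",onplane(sd,(190+175/4.4,200+190/4.4),.068))
g=im.max(2)
for th in (45,60,75):
  for f_,nm,w,z in [(f,"L",(155,140,232,212),.06),(f,"R",(178,240,235,295),.06),(sd,"sL",(290,248,322,275),.06),(sd,"sR",(320,218,350,246),.06)]:
    m=np.zeros(g.shape,np.uint8);x0,y0,x1,y1=w;m[y0:y1,x0:x1]=(f_["frame"].max(2)[y0:y1,x0:x1]<th)*255
    m=cv2.morphologyEx(m,cv2.MORPH_OPEN,np.ones((5,5)))
    cs,_=cv2.findContours(m,cv2.RETR_EXTERNAL,cv2.CHAIN_APPROX_NONE)
    for q in cs:
      if cv2.contourArea(q)>150:
        P=np.array([onplane(f_,p[0],z)[:2] for p in q.astype(float)],np.float32);(x,y),rr=cv2.minEnclosingCircle(P);print(th,nm,np.round([x,y,2*rr],4),P.min(0),P.max(0))
E
```

```text
bar [0.535  0.3647 0.068 ] [0.5391 0.3293 0.068 ] 0.03562277038020255 c [0.53705107 0.34703139 0.068     ] dir deg 96.71096563048053 tick dir 174.45556948153293 [0.5104773  0.34961095 0.03      ]
axis deg 83.6507909650033 0.0899833145437321
knob side view [0.53463415 0.34645532 0.068     ]
45 R [0.4065 0.1628 0.0568] [0.38290402 0.14392117] [0.43189046 0.18896945]
45 sL [0.4047 0.255  0.0391] [0.38533926 0.23819129] [0.42370078 0.2699148 ]
45 sR [0.4069 0.1677 0.0403] [0.38703158 0.14865008] [0.4269047  0.18632458]
60 R [0.4063 0.1631 0.0568] [0.38290402 0.14392117] [0.4327888 0.1889728]
60 sL [0.4036 0.2572 0.0437] [0.38241673 0.23803139] [0.4253391 0.2776007]
60 sR [0.407  0.1673 0.0438] [0.38540834 0.14688854] [0.42860842 0.1881468 ]
75 L [0.4059 0.2562 0.0455] [0.3838851  0.23458312] [0.42476404 0.27250075]
75 R [0.4063 0.1631 0.0568] [0.38290402 0.14392117] [0.4327888  0.19001314]
75 sL [0.4025 0.2558 0.049 ] [0.37834135 0.2365276 ] [0.42671713 0.27910262]
75 sR [0.4061 0.1678 0.0476] [0.38237834 0.1457225 ] [0.42976716 0.18967775]
```

Call:
servo_tool(linear=[[0.495,0.27,0],[0.495,0.27,0],[0.495,0.27,0],[0.495,0.27,0],[0,0,0.7],[0,0,0.7],[0,0,0.7],[0,0,0.5]], spin=[0,0,0,0,-0.07,0,0,0], hand=[1,1,1,1,0.7,0.6,0.5,0.5])

```text
t: 1.78
eef_pos: [0.5363, 0.3437, 0.0852]
tool_rot: [[-0.106, 0.994, -0.003], [0.994, 0.106, -0.004], [-0.003, -0.003, -1.0]]
ft_force: [0.8, 1.0, 0.1]
opening: 0.763
grip_force: 0.0
```

Call:
servo_tool(linear=[[0,0,0],[0,0,0],[0,0,0]], spin=[0,0,0], hand=[0.5,0.5,0.5])

```text
t: 2.03
eef_pos: [0.538, 0.3467, 0.0903]
tool_rot: [[-0.108, 0.994, 0.003], [0.994, 0.108, 0.001], [0.001, 0.003, -1.0]]
ft_force: [-0.6, -0.3, 1.5]
opening: 0.549
grip_force: 0.0
```

```bash
python3 - <<'E'
from h import *
f=grab("wrist"); save(f,"w2.png")
s=bot.get_state(); print(s["eef_pos"],s["ft_force"]); print(proj(f,[(.537,.347,.068)]),proj(f,[(.535,.3647,.068),(.5391,.3293,.068)]))
E
```

```text
[0.53807634 0.34727107 0.09096225] [-0.21836761 -0.55894219 -0.98677237]
[[273.96617902 247.14608452]] [[273.77191998 217.20300732]
 [274.32409549 275.55500362]]
```

View pics/w2.png

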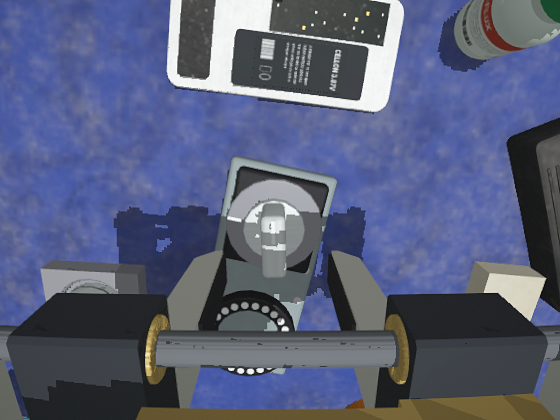

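The bar sits between the fingers at columns 262–287, centred on 274 and aligned with the pads. I'll go down and grip it.

Call:
servo_tool(linear=[[0,0,0.5],[0,0,0.4],[0,0,0],[0,0,0],[0,0,0],[0,0,0],[0,0,0],[0,0,0]], spin=[0,0,0,0,0,0,0,0], hand=[0.5,0.5,0.3,0,0,0,0,0])

```text
t: 2.75
eef_pos: [0.5362, 0.3475, 0.0452]
tool_rot: [[-0.11, 0.994, 0.001], [0.994, 0.11, 0.001], [0.001, 0.001, -1.0]]
ft_force: [-1.9, -0.2, 3.8]
opening: 0.147
grip_force: 29.9
```

Call:
servo_tool(linear=[[0,0,0],[0,0,0],[0,0,0]], spin=[0,0,0], hand=[0,0,0])

```text
t: 3.0
eef_pos: [0.5362, 0.3475, 0.0452]
tool_rot: [[-0.11, 0.994, 0.001], [0.994, 0.11, 0.001], [0.001, 0.001, -1.0]]
ft_force: [-1.7, -0.1, 5.9]
opening: 0.146
grip_force: 29.9
```

Call:
servo_tool(linear=[[0,0,0],[0,0,0],[0,0,0],[0,0,0],[0,0,0],[0,0,0],[0,0,0],[0,0,0]], spin=[-0.07,-0.07,-0.07,-0.07,-0.07,-0.07,-0.07,-0.07], hand=[0,0,0,0,0,0,0,0])

```text
t: 3.67
eef_pos: [0.5361, 0.3475, 0.0452]
tool_rot: [[-0.839, 0.545, 0.001], [0.545, 0.839, 0.001], [-0.0, 0.001, -1.0]]
ft_force: [-2.5, -1.6, 5.3]
opening: 0.15
grip_force: 29.9
```

Call:
servo_tool(linear=[[0,0,0],[0,0,0],[0,0,0],[0,0,0],[0,0,0],[0,0,0],[0,0,0],[0,0,0]], spin=[-0.07,-0.07,-0.07,-0.06,-0.04,0,0,0], hand=[0,0,0,0,0,0,0,0])

```text
t: 4.33
eef_pos: [0.536, 0.3474, 0.0451]
tool_rot: [[-0.995, 0.097, 0.0], [0.097, 0.995, 0.001], [-0.0, 0.001, -1.0]]
ft_force: [-2.1, -1.6, 6.5]
opening: 0.15
grip_force: 30.2
```

```bash
python3 - <<'E'
from h import *
s=bot.get_state(); R=np.array(s["tool_rot"]); print(np.degrees(np.arctan2(R[1,0],R[0,0])),s["wrist_torque"],s["joints"],s["ft_force"])
E
```

```text
174.423339744772 [-0.14561854  0.49032829 -0.45012153] [-0.36151562  0.82963892 -0.43279626  1.61637344  0.44717928  0.79475439
  0.48576665] [-2.05129207 -1.58574118  6.52910761]
```

Call:
servo_tool(linear=[[0,0,0],[0,0,0],[0,0,0]], spin=[-0.04,0,0], hand=[0,0,0])

```text
t: 4.58
eef_pos: [0.5363, 0.3474, 0.0451]
tool_rot: [[-0.999, 0.036, 0.0], [0.036, 0.999, 0.002], [-0.0, 0.002, -1.0]]
ft_force: [-2.0, 0.0, 6.2]
opening: 0.152
grip_force: 31.5
```

```bash
python3 - <<'E'
from h import *
s=bot.get_state(); R=np.array(s["tool_rot"]); print(np.degrees(np.arctan2(R[1,0],R[0,0])),s["wrist_torque"])
E
```

```text
177.95183785116475 [ 0.01400477  0.37374737 -0.65898459]
```

Call:
servo_tool(linear=[[0,0,0],[0,0,0],[0,0,0],[0,0,0],[0,0,-0.3],[0,0,-0.6],[0,0,-0.7],[0,0,-0.7]], spin=[0,0,0,0,0,0,0,0], hand=[0.4,0.4,0.4,0.4,0.5,0.7,1,1])

```text
t: 5.25
eef_pos: [0.5355, 0.3465, 0.159]
tool_rot: [[-1.0, 0.031, -0.002], [0.031, 1.0, -0.001], [0.002, -0.001, -1.0]]
ft_force: [1.2, 0.6, 0.5]
opening: 0.637
grip_force: 0.0
```

Call:
servo_tool(linear=[[0,0,-0.7],[0,0,-0.5],[0,0,0],[0,0,0],[0,0,0],[0,0,0],[0,0,0],[0,0,0]], spin=[0.075,0.075,0.075,0.075,0.075,0.075,0.075,0.075], hand=[1,1,1,1,1,1,1,1])

```text
t: 5.92
eef_pos: [0.5358, 0.3469, 0.2183]
tool_rot: [[-0.558, 0.83, -0.0], [0.83, 0.558, -0.0], [-0.0, -0.001, -1.0]]
ft_force: [0.3, 0.5, 0.3]
opening: 0.999
grip_force: 0.0
```

Call:
servo_tool(linear=[[0,0,0],[0,0,0],[0,0,0],[0,0,0],[0,0,0],[0,0,0]], spin=[0.075,0.075,0.075,0.075,0.07,0], hand=[1,1,1,1,1,1])

```text
t: 6.42
eef_pos: [0.5357, 0.3472, 0.2184]
tool_rot: [[-0.014, 1.0, -0.0], [1.0, 0.014, -0.001], [-0.001, -0.0, -1.0]]
ft_force: [-0.4, -0.2, -0.3]
opening: 0.997
grip_force: 0.0
```

Call:
servo_tool(linear=[[-0.455,-0.655,0],[-0.455,-0.655,0],[-0.455,-0.655,0],[-0.455,-0.655,0],[0,0,0],[0,0,0],[0,0,0]], spin=[0,0,0,0,0,0,0], hand=[1,1,1,1,1,1,1])

```text
t: 7.0
eef_pos: [0.4073, 0.2546, 0.2193]
tool_rot: [[-0.018, 1.0, 0.002], [1.0, 0.018, 0.001], [0.001, 0.002, -1.0]]
ft_force: [0.7, -0.0, 0.1]
opening: 0.996
grip_force: 0.0
```

```bash
python3 - <<'E'
from h import *; import pickle
f=grab("wrist"); save(f,"w3.png"); pickle.dump(f,open("w3.pkl","wb"))
s=bot.get_state(); print(s["eef_pos"],s["joints"],s["ft_force"]); print(proj(f,[(.537,.347,.068),(.527,.2576,.024),(.405,.256,.06),(.407,.168,.06)]))
E
```

```text
[0.40790515 0.25508647 0.21926886] [-0.49335698  0.35687497 -0.15092883  1.89439145  0.06739325  0.89225448
 -0.65987142] [-0.14186476  0.22137578 -0.02518922]
[[429.13186275  90.98363995]
 [391.66929189 181.97347386]
 [273.14900567 189.37857316]
 [273.78262126 275.29923209]]
```

View pics/w3.png

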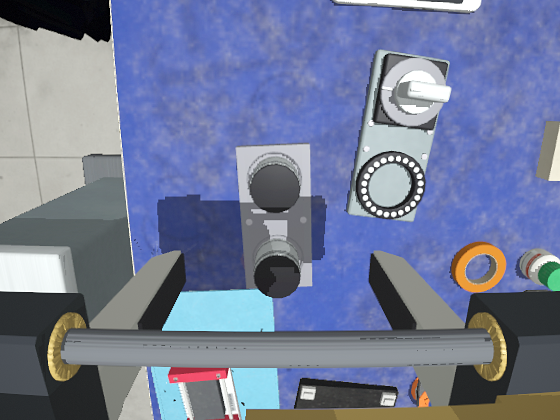

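The view shows the bar lying along x at ~(429,91), and the caps at ~(275,188) and ~(277,276). I'll check the angle numerically.

```bash
python3 - <<'E'
from h import *; import pickle
f=pickle.load(open("w3.pkl","rb")); im=f["frame"]
for th in (225,235,245):
    m=np.zeros(im.shape[:2],np.uint8); m[70:115,395:460]=(im.min(2)[70:115,395:460]>th)*255
    for c in cv2.findContours(m,cv2.RETR_EXTERNAL,cv2.CHAIN_APPROX_NONE)[0]:
        if cv2.contourArea(c)>60:
            bp=cv2.boxPoints(cv2.minAreaRect(c)); Q=np.array([onplane(f,p,.068)[:2] for p in bp]); e=np.diff(Q,axis=0); print(th,bp.round(0).tolist(),np.linalg.norm(e,axis=1)[:2],np.degrees(np.arctan2(e[:,1],e[:,0])).round(1),Q.mean(0))
g=im.max(2)
for th in (60,75,90):
  for nm,w in [("L",(240,150,312,220)),("R",(245,248,308,305))]:
    m=np.zeros(g.shape,np.uint8);x0,y0,x1,y1=w;m[y0:y1,x0:x1]=(g[y0:y1,x0:x1]<th)*255
    m=cv2.morphologyEx(m,cv2.MORPH_OPEN,np.ones((7,7)))
    for c in cv2.findContours(m,cv2.RETR_EXTERNAL,cv2.CHAIN_APPROX_NONE)[0]:
      if cv2.contourArea(c)>150:
        P=np.array([onplane(f,p[0],.06)[:2] for p in c.astype(float)],np.float32);(x,y),r=cv2.minEnclosingCircle(P);print(th,nm,np.round([x,y,2*r],4),P.min(0),P.max(0))
cv2.imwrite("pics/k3.png",np.hstack([cv2.resize(im[40:140,370:470],None,fx=5,fy=5,interpolation=cv2.INTER_CUBIC)])[:,:,::-1])
E
```

```text
225 [[400.0, 105.0], [428.0, 105.0], [428.0, 112.0], [400.0, 112.0]] [0.02463503 0.00592628] [   2.   -83.1 -178.1] [0.52541403 0.33196587]
225 [[398.0, 92.0], [402.0, 68.0], [452.0, 76.0], [448.0, 100.0]] [0.02015862 0.04446416] [ 85.8  -6.1 -92.4] [0.53313412 0.35255391]
235 [[400.0, 105.0], [427.0, 105.0], [427.0, 112.0], [400.0, 112.0]] [0.02374933 0.00592485] [   2.   -83.1 -178.1] [0.52497042 0.33195013]
235 [[410.0, 94.0], [412.0, 81.0], [450.0, 87.0], [448.0, 100.0]] [0.0104188  0.03406423] [ 86.5  -6.  -92.1] [0.53761106 0.3475563 ]
235 [[400.0, 71.0], [435.0, 71.0], [435.0, 82.0], [400.0, 82.0]] [0.03019775 0.00899378] [   2.3  -83.2 -177.8] [0.52559142 0.35844045]
245 [[400.0, 105.0], [427.0, 105.0], [427.0, 112.0], [400.0, 112.0]] [0.02374933 0.00592485] [   2.   -83.1 -178.1] [0.52497042 0.33195013]
245 [[410.0, 93.0], [412.0, 82.0], [450.0, 88.0], [448.0, 99.0]] [0.00923746 0.0334701 ] [ 86.   -6.5 -92.6] [0.5377634  0.34750321]
245 [[400.0, 71.0], [434.0, 71.0], [434.0, 82.0], [400.0, 82.0]] [0.02932739 0.00899155] [   2.3  -83.2 -177.8] [0.52515518 0.35842202]
60 R [0.409  0.1675 0.0458] [0.38823992 0.15012091] [0.42388573 0.18910143]
75 R [0.4098 0.1665 0.0476] [0.38723725 0.14342298] [0.43239072 0.18911786]
90 L [0.4062 0.2561 0.0466] [0.38352376 0.2339898 ] [0.4290665 0.2693596]
90 R [0.4098 0.1667 0.0478] [0.3872335  0.14342298] [0.43247494 0.18915056]
```

View pics/k3.png

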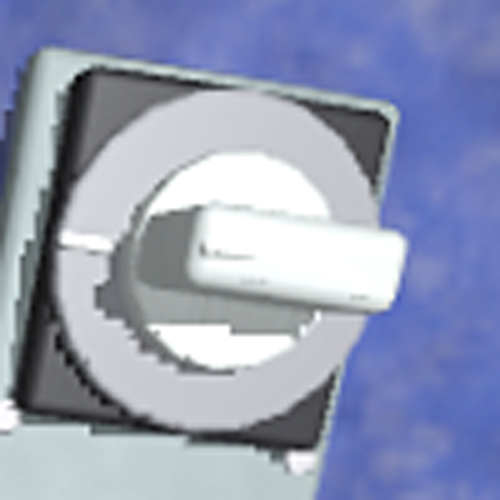

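The bar is at -6.2°, and the stand's x axis is at -6.3°, so the knob is at zero. Next I'll grasp the left cell.

Call:
servo_tool(linear=[[0.03,-0.03,0.7],[0,0,0.7],[0,0,0.7],[0,0,0.7],[0,0,0.6],[0,0,0.3],[0,0,0.2],[0,0,0]], spin=[0,0,0,0,0,0,0,0], hand=[1,1,1,1,1,1,1,1])

```text
t: 7.72
eef_pos: [0.4052, 0.256, 0.0216]
tool_rot: [[-0.017, 1.0, -0.002], [1.0, 0.017, -0.001], [-0.001, -0.002, -1.0]]
ft_force: [0.4, -0.7, 0.4]
opening: 0.999
grip_force: 0.0
```

Call:
servo_tool(linear=[[0,0,0],[0,0,0],[0,0,0],[0,0,0],[0,0,0],[0,0,0],[0,0,0],[0,0,0]], spin=[0,0,0,0,0,0,0,0], hand=[1,0.8,0.6,0.4,0.3,0.3,0.3,0.3])

```text
t: 8.38
eef_pos: [0.4049, 0.2555, 0.0239]
tool_rot: [[-0.016, 1.0, 0.0], [1.0, 0.016, 0.0], [0.0, 0.0, -1.0]]
ft_force: [-0.2, -0.3, -0.0]
opening: 0.548
grip_force: 0.0
```

Call:
servo_tool(linear=[[0,0,0],[0,0,0],[0,0,0],[0,0,0],[0,0,0]], spin=[0,0,0,0,0], hand=[0,0,0,0,0])

```text
t: 8.8
eef_pos: [0.4051, 0.2555, 0.0238]
tool_rot: [[-0.016, 1.0, 0.0], [1.0, 0.016, 0.0], [0.0, 0.0, -1.0]]
ft_force: [-0.2, -1.2, 2.1]
opening: 0.499
grip_force: 29.9
```

Call:
servo_tool(linear=[[0,0,-0.1],[0,0,-0.2],[0,0,-0.25],[0,0,-0.25],[0,0,-0.2],[0,0,0],[0,0,0],[0,0,0]], spin=[0,0,0,0,0,0,0,0], hand=[0,0,0,0,0,0,0,0])

```text
t: 9.47
eef_pos: [0.4045, 0.2552, 0.0735]
tool_rot: [[-0.016, 1.0, -0.001], [1.0, 0.016, -0.0], [-0.0, -0.001, -1.0]]
ft_force: [-0.1, 0.4, -1.4]
opening: 0.501
grip_force: 29.9
```

Call:
servo_tool(linear=[[0,0,0],[0,0,0],[0,0,0],[0,0,0],[0,0,0],[0,0,0],[0,0,0],[0,0,0]], spin=[0,0,0,0,0,0,0,0], hand=[0,0,0,0,0,0,0,0])

```text
t: 10.13
eef_pos: [0.4049, 0.2554, 0.0736]
tool_rot: [[-0.016, 1.0, -0.0], [1.0, 0.016, -0.0], [-0.0, -0.0, -1.0]]
ft_force: [-0.1, -0.8, -0.5]
opening: 0.504
grip_force: 29.9
```

Call:
servo_tool(linear=[[0,0,0],[0,0,0],[0,0,0],[0,0,0]], spin=[0,0,0,0], hand=[0,0,0,0])

```text
t: 10.47
eef_pos: [0.4049, 0.2555, 0.0737]
tool_rot: [[-0.016, 1.0, 0.0], [1.0, 0.016, 0.0], [0.0, 0.0, -1.0]]
ft_force: [-0.8, 0.1, -1.6]
opening: 0.501
grip_force: 29.9
```

```bash
python3 - <<'E'
from h import *
for i in range(4):
    f=grab("side"); s=bot.get_state(); print(s["ft_force"],s["wrist_torque"],np.array(s["joint_torque"]).round(3))
save(f,"liftL.png"); print(s["eef_pos"],s["t"])
E
```

```text
[-0.49198598 -0.32160737 -0.92154201] [ 0.06116378  0.0099577  -0.05137644] [-0.0000e+00 -3.7159e+01 -7.2000e-01 -9.2860e+00 -2.9000e-02 -4.1000e-02
  0.0000e+00]
[ 0.0730976   0.22666784 -1.31777164] [-0.04592598  0.01003249 -0.03861308] [-0.0000e+00 -3.7159e+01 -7.2000e-01 -9.2860e+00 -2.9000e-02 -4.1000e-02
  0.0000e+00]
[-0.05419299  0.00400976 -1.57579224] [ 0.02235348  0.01559979 -0.02103864] [-1.000e-03 -3.716e+01 -7.200e-01 -9.286e+00 -2.900e-02 -4.100e-02
  0.000e+00]
[-0.09954744  0.02290192 -1.16719351] [-0.02078858 -0.01173331  0.00850141] [ 0.0000e+00 -3.7162e+01 -7.2000e-01 -9.2860e+00 -2.9000e-02 -4.1000e-02
  0.0000e+00]
[0.40488163 0.2554523  0.07368889] 10.6667
```

Left reads about -1.2 N, so it looks like the empty one. I'll set it back down.

Call:
servo_tool(linear=[[0,0,0.2],[0,0,0.25],[0,0,0.25],[0,0,0.15],[0,0,0.1],[0,0,0.05],[0,0,0],[0,0,0]], spin=[0,0,0,0,0,0,0,0], hand=[0,0,0,0,0,0,0,0])

```text
t: 11.33
eef_pos: [0.4052, 0.2557, 0.024]
tool_rot: [[-0.016, 1.0, 0.001], [1.0, 0.016, 0.001], [0.001, 0.001, -1.0]]
ft_force: [0.4, 0.8, -0.9]
opening: 0.5
grip_force: 29.9
```

Call:
servo_tool(linear=[[0,0,0],[0,0,0],[0,0,0],[0,0,0],[0,0,0],[0,0,0],[0,0,0],[0,0,0]], spin=[0,0,0,0,0,0,0,0], hand=[0.55,0.6,0.7,0.8,1,1,1,1])

```text
t: 12.0
eef_pos: [0.4049, 0.2554, 0.0237]
tool_rot: [[-0.016, 1.0, -0.0], [1.0, 0.016, 0.0], [0.0, -0.0, -1.0]]
ft_force: [0.4, -0.5, -0.1]
opening: 0.97
grip_force: 0.0
```

Call:
servo_tool(linear=[[0,0,-0.3],[0,0,-0.7],[0,0,-0.7],[0,0,-0.3],[-0.6,0.02,0],[-0.6,0.02,0],[-0.56,0.02,0],[0,0,0]], spin=[0,0,0,0,0,0,0,0], hand=[1,1,1,1,1,1,1,1])

```text
t: 12.67
eef_pos: [0.4089, 0.1608, 0.1235]
tool_rot: [[-0.007, 1.0, -0.002], [1.0, 0.007, -0.005], [-0.005, -0.002, -1.0]]
ft_force: [-0.2, 0.5, -0.0]
opening: 1.0
grip_force: 0.0
```

```bash
python3 - <<'E'
from h import *; import pickle
a=pickle.load(open("side0.pkl","rb")); f=grab("side"); s=bot.get_state(); print(s["eef_pos"],s["ft_force"])
for f_ in (a,f):
  for nm,w in [("L",(288,240,324,278)),("R",(318,215,352,248))]:
    g=f_["frame"].max(2);m=np.zeros(g.shape,np.uint8);x0,y0,x1,y1=w;m[y0:y1,x0:x1]=(g[y0:y1,x0:x1]<70)*255
    for c in cv2.findContours(m,cv2.RETR_EXTERNAL,cv2.CHAIN_APPROX_NONE)[0]:
      if cv2.contourArea(c)>100: print(nm,cv2.boundingRect(c),c.mean((0,1)))
save(f,"s4.png"); cv2.imwrite("pics/s4c.png",cv2.resize(f["frame"][190:310,200:380],None,fx=4,fy=4,interpolation=cv2.INTER_CUBIC)[:,:,::-1])
E
```

```text
[0.40922752 0.16407514 0.12368133] [0.07480527 0.47949822 0.23274355]
L (295, 252, 22, 20) [305.55932203 261.40677966]
R (325, 225, 21, 19) [335.         233.89285714]
L (295, 252, 22, 20) [305.5        261.74137931]
R (325, 222, 23, 22) [335.  232.6]
```

View pics/s4c.png

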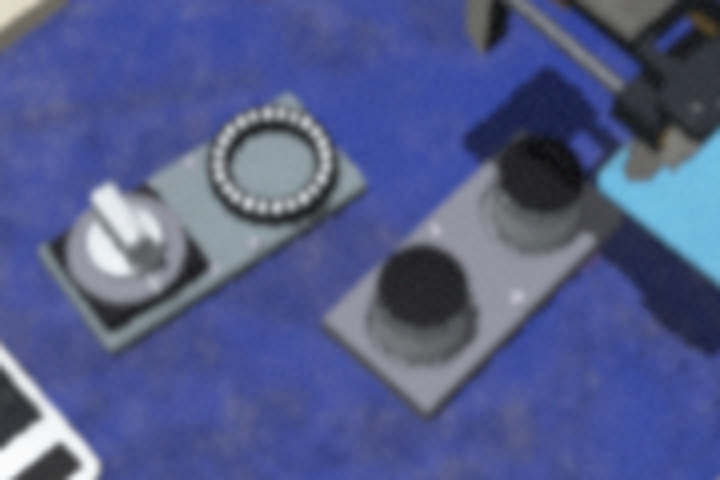

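The left cell is back in its seat, upright, at the same pixels as before (cap centre 305.5,261.7). Now the right one.

Call:
servo_tool(linear=[[0,0,0],[0,0,0.6],[0,0,0.6],[0,0,0.5],[0,0,0.3],[0,0,0],[0,0,0]], spin=[0,0,0,0,0,0,0], hand=[1,1,1,1,1,1,1])

```text
t: 13.3
eef_pos: [0.4088, 0.1688, 0.0231]
tool_rot: [[-0.018, 1.0, -0.002], [1.0, 0.018, 0.0], [0.0, -0.002, -1.0]]
ft_force: [-0.8, -0.0, -0.1]
opening: 1.0
grip_force: 0.0
```

Call:
servo_tool(linear=[[0,0,0],[0,0,0],[0,0,0],[0,0,0],[0,0,0],[0,0,0],[0,0,0],[0,0,0]], spin=[0,0,0,0,0,0,0,0], hand=[0.8,0.6,0.4,0.3,0.2,0,0,0])

```text
t: 13.97
eef_pos: [0.4093, 0.1674, 0.0238]
tool_rot: [[-0.015, 1.0, 0.0], [1.0, 0.015, 0.0], [0.0, 0.0, -1.0]]
ft_force: [0.2, -1.1, 1.6]
opening: 0.504
grip_force: 30.0
```

Call:
servo_tool(linear=[[0,0,0],[0,0,0],[0,0,0],[0,0,0],[0,0,0]], spin=[0,0,0,0,0], hand=[0,0,0,0,0])

```text
t: 14.38
eef_pos: [0.4093, 0.1675, 0.0238]
tool_rot: [[-0.016, 1.0, 0.0], [1.0, 0.016, 0.0], [0.0, 0.0, -1.0]]
ft_force: [-0.9, 0.2, 3.8]
opening: 0.503
grip_force: 30.0
```

Call:
servo_tool(linear=[[0,0,-0.1],[0,0,-0.2],[0,0,-0.25],[0,0,-0.25],[0,0,-0.2],[0,0,0],[0,0,0],[0,0,0]], spin=[0,0,0,0,0,0,0,0], hand=[0,0,0,0,0,0,0,0])

```text
t: 15.05
eef_pos: [0.4086, 0.1672, 0.0731]
tool_rot: [[-0.016, 1.0, -0.001], [1.0, 0.016, -0.001], [-0.001, -0.001, -1.0]]
ft_force: [0.9, 0.8, -3.4]
opening: 0.501
grip_force: 30.0
```

Call:
servo_tool(linear=[[0,0,0],[0,0,0],[0,0,0],[0,0,0],[0,0,0],[0,0,0],[0,0,0],[0,0,0]], spin=[0,0,0,0,0,0,0,0], hand=[0,0,0,0,0,0,0,0])

```text
t: 15.72
eef_pos: [0.4093, 0.1675, 0.0737]
tool_rot: [[-0.016, 1.0, -0.0], [1.0, 0.016, 0.0], [0.0, -0.0, -1.0]]
ft_force: [-0.2, -0.2, -3.2]
opening: 0.501
grip_force: 30.0
```

Call:
servo_tool(linear=[[0,0,0],[0,0,0],[0,0,0],[0,0,0]], spin=[0,0,0,0], hand=[0,0,0,0])

```text
t: 16.05
eef_pos: [0.4093, 0.1675, 0.0737]
tool_rot: [[-0.016, 1.0, -0.0], [1.0, 0.016, -0.0], [-0.0, -0.0, -1.0]]
ft_force: [-1.1, -0.3, -3.4]
opening: 0.501
grip_force: 30.0
```

```bash
python3 - <<'E'
from h import *
for i in range(4):
    f=grab("side"); s=bot.get_state(); print(s["ft_force"],s["wrist_torque"])
save(f,"liftR.png"); print(s["eef_pos"],s["t"])
E
```

```text
[-0.10767434 -0.14206343 -2.90060519] [-0.00461541 -0.04137254  0.03033881]
[ 0.24723997 -0.73787912 -4.083323  ] [ 0.00182224 -0.00396996  0.01203857]
[ 0.03079632  0.17096214 -2.03002844] [-0.00545536  0.04464558  0.01899597]
[-0.1271885   0.20540052 -3.36480712] [ 0.00181787  0.01514088 -0.02342715]
[0.40923873 0.1675076  0.07365702] 16.25
```

The right one reads about -3.2 N, so it is the heavier. As asked, I'll set it back in its seat and release it, then pick it up again for the finish.

Call:
servo_tool(linear=[[0,0,0.2],[0,0,0.25],[0,0,0.25],[0,0,0.15],[0,0,0.1],[0,0,0.05],[0,0,0],[0,0,0]], spin=[0,0,0,0,0,0,0,0], hand=[0,0,0,0,0,0,0,0])

```text
t: 16.92
eef_pos: [0.4096, 0.1677, 0.024]
tool_rot: [[-0.016, 1.0, 0.001], [1.0, 0.016, 0.0], [0.0, 0.001, -1.0]]
ft_force: [-0.4, -0.3, -3.8]
opening: 0.499
grip_force: 30.0
```

Call:
servo_tool(linear=[[0,0,0],[0,0,0],[0,0,0],[0,0,0],[0,0,0],[0,0,0],[0,0,0],[0,0,0]], spin=[0,0,0,0,0,0,0,0], hand=[0.55,0.6,0.7,0.8,0.8,0.8,0.8,0.8])

```text
t: 17.58
eef_pos: [0.4093, 0.1675, 0.0237]
tool_rot: [[-0.016, 1.0, -0.0], [1.0, 0.016, 0.0], [0.0, -0.0, -1.0]]
ft_force: [0.4, 0.2, -0.9]
opening: 0.801
grip_force: 0.0
```

Call:
servo_tool(linear=[[0,0,0],[0,0,0],[0,0,0],[0,0,0],[0,0,0],[0,0,0],[0,0,0],[0,0,0]], spin=[0,0,0,0,0,0,0,0], hand=[0.6,0.4,0.2,0,0,0,0,0])

```text
t: 18.25
eef_pos: [0.4094, 0.1676, 0.0237]
tool_rot: [[-0.016, 1.0, 0.0], [1.0, 0.016, 0.0], [0.0, 0.0, -1.0]]
ft_force: [0.5, 1.0, -0.1]
opening: 0.505
grip_force: 30.0
```

Call:
servo_tool(linear=[[0,0,0],[0,0,0],[0,0,-0.1],[0,0,-0.2],[0,0,-0.4],[0,0,-0.4],[0,0,-0.4],[0,0,-0.4]], spin=[0,0,0,0,0,0,0,0], hand=[0,0,0,0,0,0,0,0])

```text
t: 18.92
eef_pos: [0.4081, 0.167, 0.1194]
tool_rot: [[-0.016, 1.0, -0.002], [1.0, 0.016, -0.001], [-0.001, -0.002, -1.0]]
ft_force: [-0.6, -0.2, -2.6]
opening: 0.497
grip_force: 30.0
```

Call:
servo_tool(linear=[[0,0,-0.3],[0,0,-0.1],[0,0,0],[0,0,0]], spin=[0,0,0,0], hand=[0,0,0,0])

```text
t: 19.25
eef_pos: [0.4085, 0.1671, 0.1382]
tool_rot: [[-0.016, 1.0, -0.001], [1.0, 0.016, -0.001], [-0.001, -0.001, -1.0]]
ft_force: [0.6, 0.2, -3.0]
opening: 0.502
grip_force: 30.0
```

Call:
servo_tool(linear=[[0.12,0.15,0],[0.22,0.3,0],[0.28,0.38,0],[0.31,0.42,0],[0.31,0.42,0],[0.26,0.36,0],[0.17,0.24,0],[0.1,0.12,0]], spin=[0,0,0,0,0,0,0,0], hand=[0,0,0,0,0,0,0,0])

```text
t: 19.92
eef_pos: [0.5287, 0.2595, 0.1367]
tool_rot: [[-0.016, 1.0, -0.001], [1.0, 0.016, 0.0], [0.0, -0.001, -1.0]]
ft_force: [-0.3, 0.3, -3.2]
opening: 0.502
grip_force: 30.0
```

Call:
servo_tool(linear=[[0,0,0],[0,0,0],[0,0,0],[0,0,0],[0,0,0],[0,0,0],[0,0,0],[0,0,0]], spin=[0,0,0,0,0,0,0,0], hand=[0,0,0,0,0,0,0,0])

```text
t: 20.58
eef_pos: [0.5273, 0.2577, 0.1389]
tool_rot: [[-0.016, 1.0, 0.0], [1.0, 0.016, 0.0], [0.0, 0.0, -1.0]]
ft_force: [-0.5, 0.0, -2.1]
opening: 0.501
grip_force: 30.0
```

```bash
python3 - <<'E'
from h import *
f=grab("side"); save(f,"s5.png"); s=bot.get_state(); print(s["eef_pos"],s["ft_force"],np.abs(s["joint_velocities"]).max(),s["t"])
cv2.imwrite("pics/s5c.png",cv2.resize(f["frame"][130:310,180:400],None,fx=3.3,fy=3.3,interpolation=cv2.INTER_CUBIC)[:,:,::-1])
E
```

```text
[0.52731101 0.25776815 0.13880298] [-0.40311728  0.36666505 -3.70493766] 0.002462621627725561 20.6333
```

View pics/s5c.png

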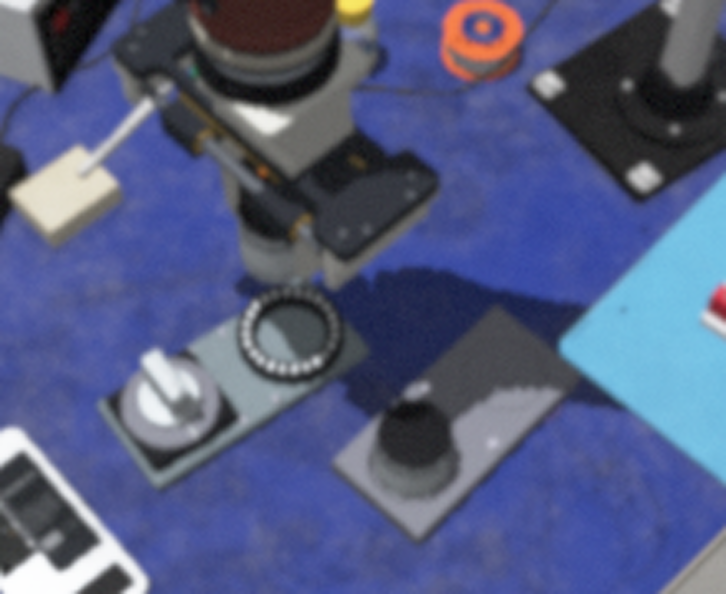

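The heavier cell is held upright above the ring light. The left cell is upright in its seat and the knob bar still meets its tick, so I'm handing it in.

```bash
python3 -c "
from h import *
print(bot.job_done())"
```

```text
the job is handed in; nothing more can be done
None
```

The job is handed in: the knob is at its zero stop, the lighter left cell (about 1.2 N) is back in its seat, and the heavier right cell (about 3.2 N) is held still about 15 cm above the worktop over the ring light; the hand-in returned no verdict.

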